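Ratchet down the lid clamp of a pressure vessel

ROBOT

A 6-joint arm with a two-finger parallel gripper is mounted at the origin on a cart in front of the work surface, level with it; the furniture and walls round the work are solid. World frame = base frame: x ahead of the robot, y to its left, z up, the work surface at z = 0. Lengths are in m, angles in rad, forces in N, time in s.
With the tool pointing down it reaches from about 0.325 to 0.9 m from the base axis. Payload 3.5 kg.
Tool frame: the origin (TCP) lies at the very end of the fingers, on their centre line; the grasp point (between the pads) lies 19 mm behind it; z points along the fingers, y is the line along which they close (so a half turn about z gives the same grasp; the last joint's range is limited). The gripper opens to 85 mm and grips with 20 to 120 N. Pads are 22 mm wide; open, the fingers measure 114 mm over their backs; the gripper's body (76 mm by 85 mm) begins 54 mm behind the grasp point. The pads swing forward as they close: fully open they stand 13 mm farther back than shut.
Start: joints at [1.162, 0.276, -0.026, 1.268, 0, 1.467], TCP at [0.188, 0.596, 0.203] pointing down, gripper open.
Joint ranges: [-3.12, 3.12], [-0.85, 1.88], [-1.08, 1.24], [-1.95, 2.15], [-1.57, 1.53], [-3.14, 3.14]. Speed limits (rad/s): [2.57, 2.57, 3.14, 3.14, 3.14, 3.14].

INTERFACE

Orientations are given as [roll, pitch, yaw] about the fixed x, y, z axes, in that order (R = Rz(yaw) Ry(pitch) Rx(roll)).
In Python, from plant import arm gives the robot as it stands. The module is installed in compiled form; this text tells all that it offers.
- The arm moves only by the tool send_rows, never from a script. Its argument "motion" is one flat list of numbers, 5 for each row, row after row: the finger opening in cm, from 0 to 8.54, then the shift along the tool's x, y, z in cm, then the turn about the tool's z in rad. In form: [hand, tx, ty, tz, twist, hand, tx, ty, tz, twist, ...]. A call has exactly 10 rows; each row is the pose to reach, as a shift and turn from the pose commanded when the call began, along the tool's axes at that moment; what a row does not reach only later rows make up. A row lasts 1/8 s, in which the tool goes at most 62.5 mm and 10.7 degrees, less where a joint would pass 70% of its speed; a pose out of reach is approached as far as the arm can. A call with a gripper value outside its range is refused whole. The fingers move at their own pace and stop on an object; the grip force is fixed at half the most. Time passes only in rows, so rows that repeat a pose let the fingers close, or fill a call up. It gives the time, the measured TCP pose, the force, the opening and the grip force at its end, in the units of the state.
- arm.state(): the state, without advancing time (a new reading comes with each control period).
- arm.grab_frame(name): name is "scene" or "side" or "wrist"; returns a dict with "img" (400x640x3 uint8, red, green, blue), "fx", "fy", "cx", "cy" (pixels), "T" (4x4, takes a point from camera to world coordinates). Camera axes: x right, y up, looking along -z (the intrinsics and any distortion apply to the point x, -y, -z); pixel columns grow to the right and rows downward; lengths in m; the calibration is good to about 2 mm. A picture is of the moment at which its call begins. There is no depth.
- arm.sign_off(): hands the job in; it is judged then, once.
The state is a dict: "t": time; "joint_pos": joint angles; "qd": joint speeds; "effort": joint torques, N m; "position": TCP position; "ee_rot": TCP orientation; "ft_force": force on the tool from outside, world axes, zero at the start; "moment": the same for the moment, N m; "width": opening from 0.0 (shut) to 1.0 (fully open); "grasp_force": force on a finger pad.
Only numpy, scipy, OpenCV 4.12 (cv2) and the standard library are available. Lean on these libraries where they do the work, as an engineer would, in place of code of your own. Each camera call takes 0.05 s, during which the arm holds its last target. There are 200 camera calls.

TASK

Close the small pressure vessel in its clamping stand: work the ratchet handle on top back and forth between the two front columns, which block a full turn, until the pressure plate is screwed fully down on the vessel's lid and the handle will drive no further. Then let go of the handle, and do not knock over or push aside the glassware, bottle and stopper standing around.

Things in the scene. Friction and masses are not known exactly. Their poses are not given: they have to be found in the camera images.
- press: Clamping stand with a steel pressure vessel, fixed; round, 170 mm wide, 225 mm high. Origin: centre of its underside, on the vertical axis of vessel and ratchet; x points to its back, y to its left, z up. Columns (16 mm thick, tops at z = 180 mm) at x = -35, y = +-56 mm and x = 64, y = 0 carry a head plate; the handle's arm swings above that, between the two front columns.
- press_handle (a joint): Ratchet handle's angle about the stand's vertical axis, rad, -0.75 to 0.75. 0: arm along the stand's -x; positive: clockwise from above (knob to +y). Clockwise drives the plate down (about 4 N at the knob) after up to 0.35 rad of idle travel; swinging back only clicks over teeth (about 1 N). It stays where left. Once the plate is on the lid, the clockwise swing is blocked solidly.
- grip (a point): Centre of the black upright knob at the handle's end, which moves with it: round, 20 mm thick, 53 mm tall, 115 mm from the stand's axis and 200 mm above its underside. The arm's upper side lies 32 mm below this point.
- press_plate (a joint): Gap in m between the underside of the pressure plate (round, 52 mm) and the vessel's lid; 0 = clamped. Starts at 6.5 to 11.5 mm; shrinks 2.5 mm per rad of driving swing (16 mm a turn). Its spindle, 15 mm thick, comes up through the ratchet's hub and sinks with it: it stands 22 mm proud of the hub when clamped, more by the gap before that.
- lid_top (a point): Centre of the top of the vessel's lid, 94.5 mm above the stand's underside. Above the head plate sits the ratchet wheel (18 teeth, 20 degrees apart), the nut of the spindle; it is too stiff to turn back.
- conical_flask: Conical glass flask, 83 mm wide, 130 mm high, bystander, loose; origin at the centre of its underside.
- volumetric_flask: Round-bellied glass flask with long neck, 66 mm wide, 173 mm high, bystander, loose; origin at the centre of its underside.
- kcl_bottle: White plastic bottle with screw cap, 46 mm wide, 92 mm high, bystander, loose; origin at the centre of its underside.
- stopper: Rubber stopper, 29 mm wide, 25 mm high, bystander, loose; origin at the centre of its underside.

How it is judged:
By the outcome, as a careful person would: the job done as asked, in the order asked, and still so for the second after the job is handed in, with the robot touching nothing.
It also fails if it takes over 58 s, if anything falls off the work surface, if the arm or the gripper's body presses on something with over 40 N, if the wrist force passes 120 N, or if a joint passes its speed limit or range.

## Working session

There is one attempt and no reset: what is moved stays moved. The work goes in short steps, Python scripts to look and compute and a tool call to move; the robot and the scene stay as the last step left them, time stands still between calls to the robot, and variables do not carry over. Pictures are saved under pics/ and viewed, at most 10 in all, crops included, and the job is handed in when it is done.

Besides the shell and the picture viewer there is one more tool, called after ">>>" as name(argument=value, ...), one argument or row to a line, values as JSON. send_rows: Moves the arm, as the interface text tells. Its arguments: {"type":"object","properties":{"motion":{"type":"array","items":{"type":"number"}}},"required":["motion"]}

```bash
mkdir -p pics
cat > h.py <<'E'
import numpy as np,cv2
from plant import arm
def ray(f,u,v):
    T=np.array(f["T"]);d=np.array([(u-f["cx"])/f["fx"],-(v-f["cy"])/f["fy"],-1.]);return T[:3,3],T[:3,:3]@d
def onz(f,u,v,z):
    o,d=ray(f,u,v);return o+d*(z-o[2])/d[2]
def cross(r1,r2):
    A=[];b=[]
    for o,d in(r1,r2):
        d=d/np.linalg.norm(d);P=np.eye(3)-np.outer(d,d);A.append(P);b.append(P@o)
    return np.linalg.lstsq(np.vstack(A),np.hstack(b),rcond=None)[0]
def proj(f,p):
    T=np.array(f["T"]);q=T[:3,:3].T@(np.array(p)-T[:3,3]);return f["cx"]-f["fx"]*q[0]/q[2],f["cy"]+f["fy"]*q[1]/q[2]
def save(n,fn):
    f=arm.grab_frame(n);cv2.imwrite("pics/"+fn,f["img"][:,:,::-1]);return f
E
python3 - <<'E'
from h import *
for n in("scene","side"):
    f=save(n,n+"0.png");print(n,{k:v for k,v in f.items() if k!="img"})
print(arm.state())
E
```

```text
scene {'fx': 474.1376423251854, 'fy': 474.1376423251854, 'cx': 318.8045261633351, 'cy': 192.23629743966336, 'T': array([[ 0.66420396,  0.54316021, -0.51362446, -0.22067366],
       [-0.74744597,  0.49407192, -0.44409171, -0.59293207],
       [ 0.01255447,  0.67887401,  0.73414744,  1.2142035 ],
       [ 0.        ,  0.        ,  0.        ,  1.        ]])}
side {'fx': 369.1024918832628, 'fy': 369.1024918832628, 'cx': 315.53585330969827, 'cy': 197.25719400121127, 'T': array([[ 0.99934248, -0.02829918,  0.02266626,  0.57940099],
       [ 0.03409773,  0.52099553, -0.85287807, -0.88593693],
       [ 0.01232673,  0.85309015,  0.52161791,  0.73529878],
       [ 0.        ,  0.        ,  0.        ,  1.        ]])}
{'t': 0.1, 'joint_pos': array([ 1.16157993e+00,  2.77056619e-01, -2.77530396e-02,  1.26801503e+00,
       -2.83872938e-05,  1.46738282e+00]), 'qd': array([ 7.31476705e-05, -1.60848831e-03,  3.71599115e-03, -1.23516131e-03,
        1.39495378e-03,  8.84873778e-04]), 'effort': array([ 2.44752118e-04, -4.46708715e+01,  2.96128196e+01,  8.49906035e-03,
       -6.16868851e-05, -4.10075131e-06]), 'position': array([0.18787829, 0.59528088, 0.2015674 ]), 'ee_rot': array([-3.13957220e+00, -1.81150769e-04,  2.83578961e+00]), 'ft_force': array([0.04292991, 0.9493959 , 0.08958172]), 'moment': array([ 0.02389211, -0.0601313 ,  0.01858047]), 'grasp_force': 0.0, 'width': 1.0013185144785726}
```

View pics/scene0.png

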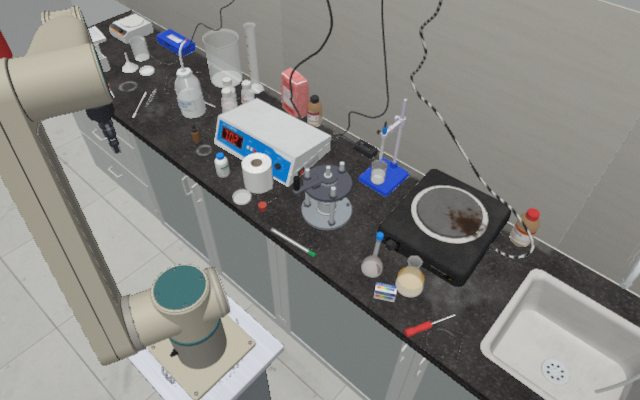

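View pics/side0.png

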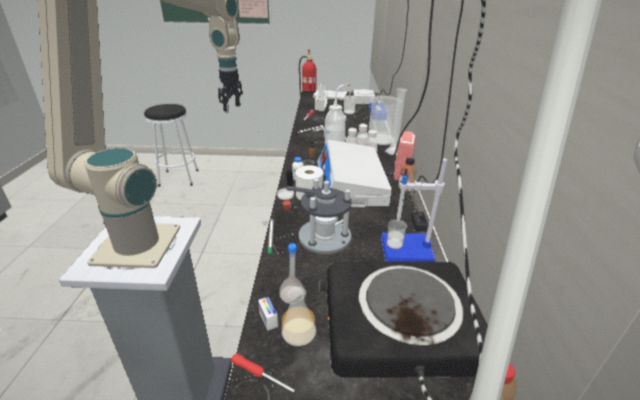

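The scene view shows the press around (327,195) with a black knob near (297,184). The side view has the press at (325,220) and the flasks at (292,290) and (298,325). I'll crop in for detail.

Run:
```python
from h import *
a=cv2.imread("pics/scene0.png")[135:255,210:350];b=cv2.imread("pics/side0.png")[160:260,265:405]
c=np.vstack([cv2.resize(a,None,fx=4,fy=4,interpolation=2)[:, :],])
d=cv2.resize(b,None,fx=4,fy=4,interpolation=2)
cv2.imwrite("pics/c1.png",c);cv2.imwrite("pics/c2.png",d)
f=arm.grab_frame("scene");g=arm.grab_frame("side")
print(onz(f,327,209,0),onz(g,325,236,0))
```

```text
[0.58977671 0.06981842 0.        ] [0.58653707 0.07592907 0.        ]
```

View pics/c1.png

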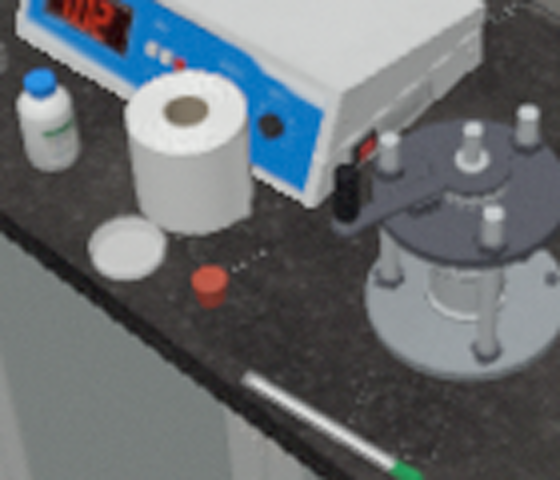

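View pics/c2.png

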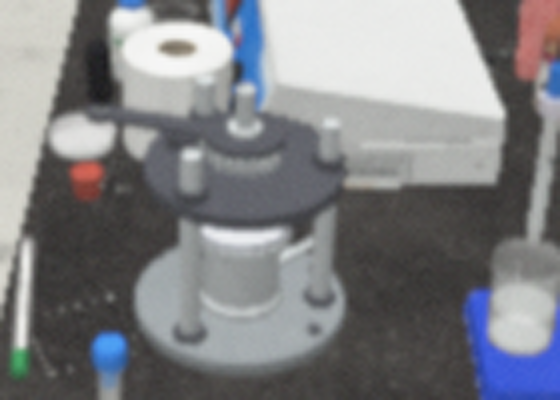

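Crop 1 shows the knob at crop px (347,193), the spindle top at (474,128) and column tops at (389,138), (494,212) and (529,112). Crop 2 shows the knob at (97,70), the spindle top at (246,90) and column tops at (205,84), (190,155) and (330,126).

Run:
```python
from h import *
f=arm.grab_frame("scene");g=arm.grab_frame("side")
P={}
for n,a,b in[("knob",(347,193),(97,70)),("sp",(474,128),(246,90)),("cL",(389,138),(205,84)),("cR",(494,212),(190,155)),("cB",(529,112),(330,126))]:
    A=(210+a[0]/4,135+a[1]/4);B=(265+b[0]/4,160+b[1]/4)
    p=cross(ray(f,*A),ray(g,*B));P[n]=p;print(n,p.round(4),np.round([np.subtract(proj(f,p),A),np.subtract(proj(g,p),B)],1).tolist())
m=(P["cL"]+P["cR"])/2;b=P["cB"]-m;print("cols",np.linalg.norm(P["cL"]-P["cR"]),np.linalg.norm(b),"yaw",np.arctan2(b[1],b[0]),"axis",m+b*35/99)
k=P["knob"]-P["sp"];print("r",np.hypot(*k[:2]),np.arctan2(-k[1],-k[0]))
for u,v in((210+208/4,135+285/4),(210+48/4,135+120/4)):print(onz(f,u,v,.02))
```

```text
knob [0.4721 0.0929 0.2024] [[0.0, -0.6], [-0.3, 0.4]]
sp [0.5854 0.0666 0.204 ] [[0.0, -0.3], [-0.2, 0.2]]
cL [0.5539 0.1262 0.1759] [[0.0, -0.1], [-0.0, 0.0]]
cR [0.5464 0.0123 0.1799] [[0.0, -0.3], [-0.2, 0.2]]
cB [0.6489 0.0631 0.1777] [[0.0, -0.1], [-0.1, 0.1]]
cols 0.11415423624493125 0.09889722750871169 yaw -0.06169350513593426 axis [0.58506525 0.06709118 0.177806  ]
r 0.11624331261049742 -0.2278805568268856
[0.43985345 0.22726468 0.02      ]
[0.47973762 0.47695031 0.02      ]
```

The geometry checks out: the columns measure 114 by 99 mm, the knob radius is 116 mm and its height 0.202. That puts the stand's axis at (0.585, 0.067), yaw −0.06, with the handle at about +0.17 rad. The shift to a point above the knob is about tx −42.2, ty −39.4, tz −9 cm.

>>> send_rows(
  motion=[5, 0, 0, -6, 0, 5, -3, -3, -10, -0.02, 5, -7.5, -7, -10, -0.03, 5, -12, -11, -10, -0.04, 5, -16.5, -15.2, -10, -0.05, 5, -21, -19.5, -10, -0.06, 5, -25.5, -23.7, -10, -0.07, 5, -30, -28, -10, -0.08, 5, -34.5, -32.2, -10, -0.08, 5, -39, -36.4, -10, -0.08],
)

```text
t: 1.55
position: [0.4512, 0.1296, 0.3029]
ee_rot: [3.141, 0.001, 2.916]
ft_force: [0.6, -0.3, -0.6]
width: 0.589
grasp_force: 0.0
```

>>> send_rows(
  motion=[5, -3.2, -3, 0, 0, 5, -3.2, -3, 0, 0, 5, -3.2, -3, 0, 0, 5, -3.2, -3, 0, 0, 5, -3.2, -3, 0, 0, 5, -3.2, -3, 0, 0, 5, -3.2, -3, 0, 0, 5, -3.2, -3, 0, 0, 5, -3.2, -3, 0, 0, 5, -3.2, -3, 0, 0],
)

```text
t: 2.8
position: [0.475, 0.095, 0.3026]
ee_rot: [3.142, -0.0, 2.916]
ft_force: [-1.0, -0.4, 0.3]
width: 0.581
grasp_force: 0.0
```

Run:
```python
from h import *
s=arm.state();print(s["position"],s["ee_rot"],s["joint_pos"],s["ft_force"],s["t"])
f=save("wrist","w1.png")
for p in((.4721,.0929,.2265),(.4721,.0929,.202)):print(proj(f,p))
```

```text
[0.47496989 0.09502835 0.3026332 ] [ 3.14158958e+00 -4.59607462e-07  2.91565846e+00] [ 6.39072827e-02 -1.32872734e-02 -1.51233985e-01  1.43284918e+00
  3.07947435e-06  2.89841476e-01] [-0.96881051 -0.40633044  0.34629487] 2.8
(np.float64(319.8975101738242), np.float64(193.59350854172078))
(np.float64(320.08232544013543), np.float64(185.65782842763423))
```

View pics/w1.png

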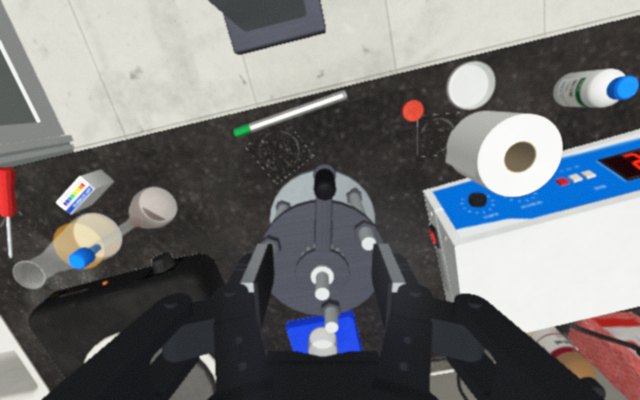

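The wrist view shows the knob at about (324,185), while my estimate projects to (320,186). That puts the handle a few px to the right. The fingers straddle it.

```bash
cat >> h.py <<'E'
AX=np.array([.585,.067]);Y0=-.062
def knob(th,r=.115):
    a=np.pi+Y0-th;return AX+r*np.array([np.cos(a),np.sin(a)])
def shift(p0,yaw0,p,yaw):
    d=np.array(p)-p0;x=np.array([np.cos(yaw0),np.sin(yaw0)]);y=np.array([np.sin(yaw0),-np.cos(yaw0)])
    t=-(yaw-yaw0);t=(t+np.pi)%(2*np.pi)-np.pi
    return [round(100*float(d[:2]@x),2),round(100*float(d[:2]@y),2),round(-100*float(d[2]),2),round(t,3)]
E
python3 - <<'E'
from h import *
f=arm.grab_frame("wrist");g=f["img"].astype(int).sum(2)
for v in range(166,208,4):
    c=[u for u in range(300,350) if g[v,u]<90];print(v,(min(c),max(c)) if c else None,end=' ')
p=onz(f,324,185.7,.202);print(p)
k=p[:2]-AX;th=np.pi+Y0-np.arctan2(k[1],k[0]);print(np.hypot(*k),th)
s=arm.state();yaw=s["ee_rot"][2];P=knob(th)
print(P,shift(s["position"],yaw,[*P,.190],np.pi+Y0-th))
E
```

```text
166 None 170 (321, 327) 174 (317, 332) 178 (316, 333) 182 (316, 333) 186 (315, 333) 190 (316, 333) 194 (317, 332) 198 (322, 327) 202 None 206 None [0.47294665 0.09637901 0.202     ]
0.11584075531825323 0.1944161642090263
[0.47375991 0.09616579] [0.15, 0.08, 11.26, np.float64(0.031)]
```

Descend 11 cm over the knob, then narrow the fingers to a loose cage.

>>> send_rows(
  motion=[5, 0.1, 0.1, 3, 0.03, 5, 0.1, 0.1, 6, 0.03, 5, 0.1, 0.1, 9, 0.03, 5, 0.1, 0.1, 11, 0.03, 5, 0.1, 0.1, 11, 0.03, 2.3, 0.1, 0.1, 11, 0.03, 2.3, 0.1, 0.1, 11, 0.03, 2.3, 0.1, 0.1, 11, 0.03, 2.3, 0.1, 0.1, 11, 0.03, 2.3, 0.1, 0.1, 11, 0.03],
)

```text
t: 4.15
position: [0.4743, 0.0963, 0.1928]
ee_rot: [3.142, 0.0, 2.886]
ft_force: [0.5, -0.3, 0.8]
width: 0.27
grasp_force: 0.0
```

```bash
cat > plan.py <<'E'
import sys
from h import *
# plan.py th0 th1 n : rows from knob angle th0 to th1 in n steps, tool aligned radially
a,b,n=float(sys.argv[1]),float(sys.argv[2]),int(sys.argv[3])
y0=np.pi+Y0-a;p0=np.array([*knob(a),0])
for th in np.linspace(a,b,n+1)[1:]:print(round(th,2),shift(p0,y0,[*knob(th),0],np.pi+Y0-th))
s=arm.state();k=s["position"][:2]-AX;print("r,th",np.hypot(*k),np.pi+Y0-np.arctan2(k[1],k[0]),"yawth",np.pi+Y0-s["ee_rot"][2],s["ft_force"].round(1),s["t"])
E
python3 plan.py 0.19 -0.72 8; python3 plan.py -0.72 0.72 10; python3 plan.py 0.72 -0.72 10
```

```text
0.08 [-0.07, -1.31, -0.0, np.float64(-0.114)]
-0.04 [-0.3, -2.59, -0.0, np.float64(-0.228)]
-0.15 [-0.66, -3.85, -0.0, np.float64(-0.341)]
-0.26 [-1.17, -5.05, -0.0, np.float64(-0.455)]
-0.38 [-1.81, -6.19, -0.0, np.float64(-0.569)]
-0.49 [-2.58, -7.25, -0.0, np.float64(-0.682)]
-0.61 [-3.46, -8.22, -0.0, np.float64(-0.796)]
-0.72 [-4.44, -9.08, -0.0, np.float64(-0.91)]
r,th 0.11451594571402143 0.19653454011372284 yawth 0.19379508087780195 [ 0.5 -0.3  0.8] 4.15
-0.58 [-0.12, 1.65, -0.0, np.float64(0.144)]
-0.43 [-0.47, 3.27, -0.0, np.float64(0.288)]
-0.29 [-1.06, 4.81, -0.0, np.float64(0.432)]
-0.14 [-1.86, 6.26, -0.0, np.float64(0.576)]
0.0 [-2.85, 7.58, -0.0, np.float64(0.72)]
0.14 [-4.03, 8.75, -0.0, np.float64(0.864)]
0.29 [-5.36, 9.73, -0.0, np.float64(1.008)]
0.43 [-6.82, 10.51, -0.0, np.float64(1.152)]
0.58 [-8.38, 11.07, -0.0, np.float64(1.296)]
0.72 [-10.0, 11.4, -0.0, np.float64(1.44)]
r,th 0.11451594571402143 0.19653454011372284 yawth 0.19379508087780195 [ 0.5 -0.3  0.8] 4.15
0.58 [-0.12, -1.65, -0.0, np.float64(-0.144)]
0.43 [-0.47, -3.27, -0.0, np.float64(-0.288)]
0.29 [-1.06, -4.81, -0.0, np.float64(-0.432)]
0.14 [-1.86, -6.26, -0.0, np.float64(-0.576)]
0.0 [-2.85, -7.58, -0.0, np.float64(-0.72)]
-0.14 [-4.03, -8.75, -0.0, np.float64(-0.864)]
-0.29 [-5.36, -9.73, -0.0, np.float64(-1.008)]
-0.43 [-6.82, -10.51, -0.0, np.float64(-1.152)]
-0.58 [-8.38, -11.07, -0.0, np.float64(-1.296)]
-0.72 [-10.0, -11.4, -0.0, np.float64(-1.44)]
r,th 0.11451594571402143 0.19653454011372284 yawth 0.19379508087780195 [ 0.5 -0.3  0.8] 4.15
```

Caged with no load. Swing back to −0.72.

>>> send_rows(
  motion=[2.3, -0.05, -1.3, 0, -0.114, 2.3, -0.3, -2.6, 0, -0.228, 2.3, -0.65, -3.85, 0, -0.341, 2.3, -1.15, -5.05, 0, -0.455, 2.3, -1.8, -6.2, 0, -0.569, 2.3, -2.6, -7.25, 0, -0.682, 2.3, -3.45, -8.2, 0, -0.796, 2.3, -4.45, -9.1, 0, -0.91, 2.3, -4.45, -9.1, 0, -0.91, 2.3, -4.45, -9.1, 0, -0.91],
)

```text
t: 5.4
position: [0.4939, -0.0028, 0.1925]
ee_rot: [3.141, -0.0, -2.489]
ft_force: [0.2, 0.0, 0.1]
width: 0.267
grasp_force: 0.0
```

>>> send_rows(
  motion=[2.3, -0.1, 1.65, 0, 0.144, 2.3, -0.45, 3.25, 0, 0.288, 2.3, -1.05, 4.8, 0, 0.432, 2.3, -1.85, 6.25, 0, 0.576, 2.3, -2.85, 7.6, 0, 0.72, 2.3, -4.05, 8.75, 0, 0.864, 2.3, -5.35, 9.75, 0, 1.008, 2.3, -6.8, 10.5, 0, 1.152, 2.3, -8.4, 11.05, 0, 1.296, 2.3, -10, 11.4, 0, 1.44],
)

```text
t: 6.65
position: [0.5014, 0.1486, 0.1923]
ee_rot: [-3.137, -0.002, 2.351]
ft_force: [-3.8, -2.1, 2.6]
width: 0.268
grasp_force: 2.4
```

```bash
python3 plan.py .7 -.7 1
python3 - <<'E'
from h import *
save("wrist","w2.png")
E
```

```text
-0.7 [-9.55, -11.33, -0.0, np.float64(-1.4)]
r,th 0.11680155881110799 0.7113763915544 yawth 0.7290829779016152 [-3.8 -2.1  2.6] 6.65
```

View pics/w2.png

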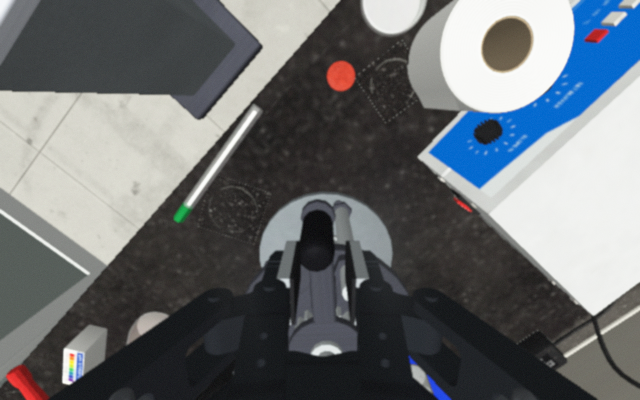

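The knob sits at the pads and is driven at about 4 N. After stroke 1, between 1.09 and 1.44 rad is done, and at least 2.6 is needed. So I can drive the next stroke safely to θ≈0.43 before creeping.

>>> send_rows(
  motion=[2.3, -0.1, -1.65, 0, -0.144, 2.3, -0.45, -3.25, 0, -0.288, 2.3, -1.05, -4.8, 0, -0.432, 2.3, -1.85, -6.25, 0, -0.576, 2.3, -2.85, -7.6, 0, -0.72, 2.3, -4.05, -8.75, 0, -0.864, 2.3, -5.35, -9.75, 0, -1.008, 2.3, -6.8, -10.5, 0, -1.152, 2.3, -8.4, -11.05, 0, -1.296, 2.3, -10, -11.4, 0, -1.44],
)

```text
t: 7.95
position: [0.4941, -0.003, 0.1927]
ee_rot: [3.141, 0.001, -2.481]
ft_force: [0.7, 0.9, 0.8]
width: 0.263
grasp_force: 0.4
```

>>> send_rows(
  motion=[2.3, -0.1, 1.65, 0, 0.144, 2.3, -0.45, 3.25, 0, 0.288, 2.3, -1.05, 4.8, 0, 0.432, 2.3, -1.85, 6.25, 0, 0.576, 2.3, -2.85, 7.6, 0, 0.72, 2.3, -4.05, 8.75, 0, 0.864, 2.3, -5.35, 9.75, 0, 1.008, 2.3, -6.8, 10.5, 0, 1.152, 2.3, -6.8, 10.5, 0, 1.152, 2.3, -6.8, 10.5, 0, 1.152],
)

```text
t: 9.2
position: [0.4837, 0.1214, 0.1925]
ee_rot: [-3.141, -0.0, 2.646]
ft_force: [-2.1, -1.1, 2.4]
width: 0.27
grasp_force: 0.9
```

```bash
python3 plan.py .432 .72 2
python3 - <<'E'
from h import *
s=arm.state();th=.432
print(s["position"][:2]-knob(th), s["moment"])
E
```

```text
0.58 [-0.12, 1.65, -0.0, np.float64(0.144)]
0.72 [-0.47, 3.27, -0.0, np.float64(0.288)]
r,th 0.1150076196484313 0.43101883944454533 yawth 0.4331013989769681 [-2.1 -1.1  2.4] 9.2
[-6.01636154e-05 -9.57634143e-05] [-0.24795729  0.38816721  0.00609314]
```

Tracking is very stiff, so a hard block must be approached gently. I'll estimate the remaining gap from how proud the spindle stands in the wrist view.

Run:
```python
from h import *
f=save("wrist","w3.png");im=cv2.imread("pics/w3.png")
cv2.imwrite("pics/c3.png",cv2.resize(im[230:400,240:400],None,fx=3.5,fy=3.5,interpolation=2))
print(f["fx"],np.array(f["T"])[:3,3])
for z in(.168,.175,.18,.19,.2,.21,.22):
    print(z,np.round(proj(f,(.585,.067,z)),1),np.round(proj(f,(.578,.067,z)),1))
```

```text
308.733222659334 [0.41391054 0.15809351 0.36388769]
0.168 [324.  353.5] [319.8 347.3]
0.175 [324.  360.6] [319.7 354.3]
0.18 [324.1 366. ] [319.6 359.5]
0.19 [324.1 377.3] [319.5 370.7]
0.2 [324.2 389.7] [319.4 382.9]
0.21 [324.3 403.2] [319.3 396.3]
0.22 [324.4 418.1] [319.1 410.9]
```

View pics/c3.png

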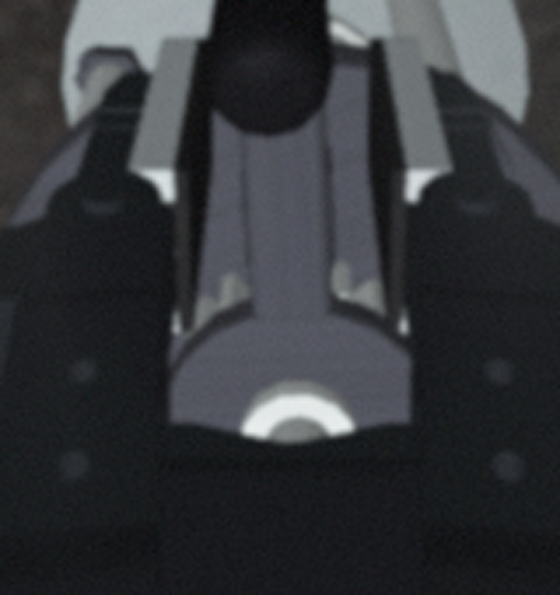

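Here the spindle top is hidden behind the gripper, and only its collar shows, near crop (297,400). The earlier hover picture w1 shows the whole spindle at the starting gap, so I'll measure that.

Run:
```python
from h import *
from scipy.spatial.transform import Rotation as Ro
def M(p,r):
    T=np.eye(4);T[:3,:3]=Ro.from_euler("xyz",r).as_matrix();T[:3,3]=p;return T
f=arm.grab_frame("wrist");s=arm.state()
C=np.linalg.inv(M(s["position"],s["ee_rot"]))@np.array(f["T"]);np.save("cam.npy",C)
f["T"]=M([.47497,.09503,.30263],[3.14159,0,2.91566])@C
for z in(.168,.175,.18,.19,.2,.205,.21,.215,.22,.225):print(z,np.round(proj(f,(.585,.067,z)),1))
im=cv2.imread("pics/w1.png");cv2.imwrite("pics/c4.png",cv2.resize(im[235:345,270:380],None,fx=5,fy=5,interpolation=2))
```

```text
0.168 [320.8 275.9]
0.175 [320.8 279.3]
0.18 [320.7 281.9]
0.19 [320.7 287.2]
0.2 [320.7 292.9]
0.205 [320.6 295.8]
0.21 [320.6 298.9]
0.215 [320.6 302. ]
0.22 [320.6 305.2]
0.225 [320.5 308.6]
```

View pics/c4.png

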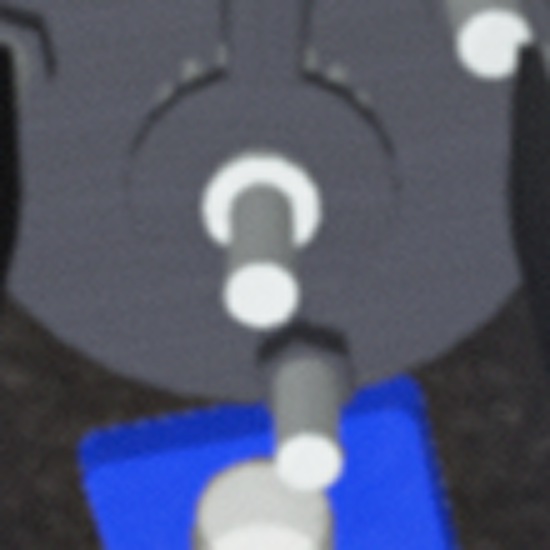

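The spindle top is at crop (261,296), which gives z≈0.202. The hub collar is at (261,205), giving z≈0.168. That makes the starting gap about 10–12 mm, so roughly 4 to 4.6 rad in total. I can finish stroke 2, return, and drive stroke 3 to θ≈0 quickly.

>>> send_rows(
  motion=[2.3, 0, 0.8, 0, 0.07, 2.3, -0.1, 1.65, 0, 0.144, 2.3, -0.25, 2.45, 0, 0.215, 2.3, -0.45, 3.25, 0, 0.288, 2.3, -0.25, 2.45, 0, 0.215, 2.3, -0.1, 1.65, 0, 0.144, 2.3, 0, 0, 0, 0, 2.3, -0.1, -1.65, 0, -0.144, 2.3, -0.45, -3.25, 0, -0.288, 2.3, -1.05, -4.8, 0, -0.432],
)

```text
t: 10.55
position: [0.4714, 0.0742, 0.1929]
ee_rot: [3.14, 0.002, 3.082]
ft_force: [0.9, 0.1, 0.0]
width: 0.274
grasp_force: 0.4
```

```bash
python3 plan.py 0 -.72 5
python3 - <<'E'
from h import *
from scipy.spatial.transform import Rotation as Ro
f=arm.grab_frame("wrist");T=np.eye(4);T[:3,:3]=Ro.from_euler("xyz",[3.14159,0,2.91566]).as_matrix();T[:3,3]=[.47497,.09503,.30263]
f["T"]=T@np.load("cam.npy")
print("back col", proj(f,(.6489,.0630,.18)),"seen 331.6,327.4; left col",proj(f,(.5535,.1251,.18)),"seen",270+493/5,235+45/5)
E
```

```text
-0.14 [-0.12, -1.65, -0.0, np.float64(-0.144)]
-0.29 [-0.47, -3.27, -0.0, np.float64(-0.288)]
-0.43 [-1.06, -4.81, -0.0, np.float64(-0.432)]
-0.58 [-1.86, -6.26, -0.0, np.float64(-0.576)]
-0.72 [-2.85, -7.58, -0.0, np.float64(-0.72)]
r,th 0.11378980283863366 0.0011890530092530938 yawth -0.0019374696511902378 [0.9 0.1 0. ] 10.55
back col (np.float64(329.82882065383666), np.float64(329.1636229057058)) seen 331.6,327.4; left col (np.float64(367.69169197892097), np.float64(245.85247579317053)) seen 368.6 244.0
```

>>> send_rows(
  motion=[2.3, -0.1, -1.65, 0, -0.144, 2.3, -0.45, -3.25, 0, -0.288, 2.3, -1.05, -4.8, 0, -0.432, 2.3, -1.85, -6.25, 0, -0.576, 2.3, -2.85, -7.6, 0, -0.72, 2.3, -1.85, -6.25, 0, -0.576, 2.3, -1.05, -4.8, 0, -0.432, 2.3, -0.45, -3.25, 0, -0.288, 2.3, -0.1, -1.65, 0, -0.144, 2.3, 0, 0, 0, 0],
)

```text
t: 11.85
position: [0.4704, 0.0735, 0.1929]
ee_rot: [-3.138, 0.0, 3.069]
ft_force: [-1.8, -4.0, 2.0]
width: 0.266
grasp_force: 2.3
```

>>> send_rows(
  motion=[2.3, 0, 0.05, 0, 0.005, 2.3, 0, 0.1, 0, 0.01, 2.3, 0, 0.15, 0, 0.015, 2.3, 0, 0.2, 0, 0.02, 2.3, 0, 0.25, 0, 0.025, 2.3, 0, 0.3, 0, 0.03, 2.3, 0, 0.35, 0, 0.035, 2.3, 0, 0.4, 0, 0.04, 2.3, 0, 0.45, 0, 0.045, 2.3, 0, 0.5, 0, 0.05],
)

```text
t: 13.1
position: [0.471, 0.0795, 0.1926]
ee_rot: [3.142, 0.0, 3.026]
ft_force: [-3.4, -3.3, 3.0]
width: 0.268
grasp_force: 2.4
```

Still driving at about 4 N. Creep on.

>>> send_rows(
  motion=[2.3, 0, 0.1, 0, 0.01, 2.3, 0, 0.15, 0, 0.015, 2.3, 0, 0.2, 0, 0.02, 2.3, 0, 0.25, 0, 0.025, 2.3, 0, 0.3, 0, 0.03, 2.3, 0, 0.4, 0, 0.035, 2.3, 0, 0.45, 0, 0.04, 2.3, 0, 0.5, 0, 0.045, 2.3, 0, 0.6, 0, 0.055, 2.3, 0, 0.7, 0, 0.06],
)

```text
t: 14.35
position: [0.4718, 0.0865, 0.1926]
ee_rot: [3.142, 0.0, 2.965]
ft_force: [-2.0, -2.1, 3.7]
width: 0.272
grasp_force: 2.4
```

>>> send_rows(
  motion=[2.3, 0, 0.1, 0, 0.01, 2.3, 0, 0.15, 0, 0.015, 2.3, 0, 0.2, 0, 0.02, 2.3, 0, 0.25, 0, 0.025, 2.3, 0, 0.3, 0, 0.03, 2.3, 0, 0.4, 0, 0.035, 2.3, 0, 0.45, 0, 0.04, 2.3, 0, 0.5, 0, 0.045, 2.3, 0, 0.6, 0, 0.055, 2.3, 0, 0.7, 0, 0.06],
)

```text
t: 15.6
position: [0.473, 0.0934, 0.1926]
ee_rot: [3.142, 0.0, 2.905]
ft_force: [-1.8, -3.3, 4.2]
width: 0.266
grasp_force: 2.4
```

>>> send_rows(
  motion=[2.3, 0, 0.1, 0, 0.01, 2.3, 0, 0.15, 0, 0.015, 2.3, 0, 0.2, 0, 0.02, 2.3, 0, 0.25, 0, 0.025, 2.3, 0, 0.3, 0, 0.03, 2.3, 0, 0.4, 0, 0.035, 2.3, 0, 0.45, 0, 0.04, 2.3, 0, 0.5, 0, 0.045, 2.3, 0, 0.6, 0, 0.055, 2.3, -0.05, 0.7, 0, 0.06],
)

```text
t: 16.85
position: [0.4748, 0.1001, 0.1925]
ee_rot: [-3.141, -0.001, 2.845]
ft_force: [-3.1, -3.6, 4.8]
width: 0.269
grasp_force: 2.5
```

>>> send_rows(
  motion=[2.3, 0, 0.1, 0, 0.01, 2.3, 0, 0.15, 0, 0.015, 2.3, 0, 0.2, 0, 0.02, 2.3, 0, 0.25, 0, 0.025, 2.3, 0, 0.3, 0, 0.03, 2.3, 0, 0.4, 0, 0.035, 2.3, 0, 0.45, 0, 0.04, 2.3, 0, 0.5, 0, 0.045, 2.3, 0, 0.6, 0, 0.055, 2.3, 0, 0.7, 0, 0.06],
)

```text
t: 18.1
position: [0.477, 0.1068, 0.1925]
ee_rot: [-3.142, -0.0, 2.785]
ft_force: [-3.9, -3.1, 3.3]
width: 0.268
grasp_force: 2.4
```

>>> send_rows(
  motion=[2.3, 0, 0.1, 0, 0.01, 2.3, 0, 0.15, 0, 0.015, 2.3, 0, 0.2, 0, 0.02, 2.3, 0, 0.25, 0, 0.025, 2.3, 0, 0.3, 0, 0.03, 2.3, 0, 0.4, 0, 0.035, 2.3, 0, 0.45, 0, 0.04, 2.3, 0, 0.5, 0, 0.045, 2.3, 0, 0.6, 0, 0.055, 2.3, -0.05, 0.7, 0, 0.06],
)

```text
t: 19.35
position: [0.4792, 0.1118, 0.1924]
ee_rot: [-3.138, -0.0, 2.725]
ft_force: [-6.8, -5.2, 5.4]
width: 0.27
grasp_force: 4.7
```

The TCP lagged 1.5 mm and the force rose to 7.5 N, which could be contact. Take a smaller probe step.

>>> send_rows(
  motion=[2.3, 0, 0.05, 0, 0.005, 2.3, 0, 0.1, 0, 0.01, 2.3, 0, 0.1, 0, 0.01, 2.3, 0, 0.15, 0, 0.015, 2.3, 0, 0.15, 0, 0.015, 2.3, 0, 0.2, 0, 0.015, 2.3, 0, 0.2, 0, 0.02, 2.3, 0, 0.25, 0, 0.02, 2.3, 0, 0.3, 0, 0.025, 2.3, 0, 0.3, 0, 0.025],
)

```text
t: 20.6
position: [0.48, 0.1138, 0.1924]
ee_rot: [-3.136, -0.0, 2.7]
ft_force: [-7.6, -7.7, 5.6]
width: 0.267
grasp_force: 5.6
```

```bash
python3 plan.py .4 .72 1; python3 -c "
from h import *
s=arm.state();print(s['position'],s['moment'],s['effort'],s['grasp_force'])"
```

```text
0.72 [-0.58, 3.62, -0.0, np.float64(0.32)]
r,th 0.1149400331443761 0.357002982605648 yawth 0.3797775972962527 [-7.6 -7.7  5.6] 20.6
[0.48000285 0.11376334 0.19238999] [-1.7261434   1.48240006  0.03184123] [ 3.04308079e+00 -2.92217624e+01  3.05350792e+01 -2.86731876e+00
  2.10691363e+00 -6.13492666e-03] 5.568616060654676
```

The arm's effective stiffness is only a few N/mm, so I can safely push further to tell a hard block from drag.

>>> send_rows(
  motion=[2.3, 0, 0.1, 0, 0.01, 2.3, 0, 0.15, 0, 0.015, 2.3, 0, 0.25, 0, 0.02, 2.3, 0, 0.35, 0, 0.025, 2.3, 0, 0.4, 0, 0.03, 2.3, 0, 0.5, 0, 0.035, 2.3, 0, 0.6, 0, 0.04, 2.3, 0, 0.7, 0, 0.045, 2.3, 0, 0.8, 0, 0.05, 2.3, 0, 0.8, 0, 0.05],
)

```text
t: 21.85
position: [0.4823, 0.1189, 0.1923]
ee_rot: [-3.131, 0.001, 2.649]
ft_force: [-7.8, -12.7, 7.1]
width: 0.264
grasp_force: 8.5
```

```bash
python3 plan.py .4 .72 1
python3 - <<'E'
from h import *
f=save("wrist","w5.png");im=cv2.imread("pics/w5.png")
cv2.imwrite("pics/c5.png",cv2.resize(im[180:380,220:420],None,fx=2.8,fy=2.8,interpolation=2))
for th in(.3,.34,.38,.42,.46):print(th,np.round(proj(f,[*knob(th),.2265]),1))
E
```

```text
0.72 [-0.58, 3.62, -0.0, np.float64(0.32)]
r,th 0.11505184553359506 0.40614678517027913 yawth 0.4305659185351076 [ -7.8 -12.7   7.1] 21.85
0.3 [299.3 264.6]
0.34 [308.3 263.8]
0.38 [317.5 263.2]
0.42 [326.7 263. ]
0.46 [335.8 263.1]
```

View pics/c5.png

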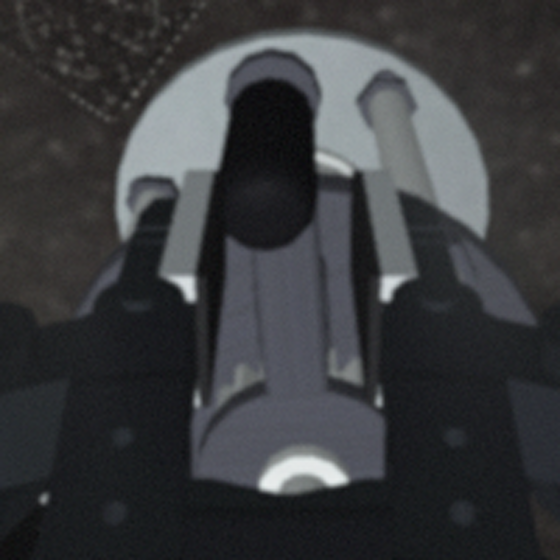

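Knob top is at crop (268,210), px column ≈315.7, which implies θ≈0.37 against a TCP at 0.406, so it is lagging. I'll compare it with w3 and push a bit more.

>>> send_rows(
  motion=[2.3, 0, 0.1, 0, 0, 2.3, 0, 0.15, 0, 0, 2.3, 0, 0.25, 0, 0, 2.3, 0, 0.35, 0, 0, 2.3, 0, 0.4, 0, 0, 2.3, 0, 0.5, 0, 0, 2.3, 0, 0.6, 0, 0, 2.3, 0, 0.7, 0, 0, 2.3, 0, 0.8, 0, 0, 2.3, 0, 0.8, 0, 0],
)

```text
t: 23.15
position: [0.4844, 0.124, 0.1921]
ee_rot: [-3.125, -0.0, 2.648]
ft_force: [-11.8, -17.7, 9.6]
width: 0.271
grasp_force: 11.7
```

```bash
cat > kn.py <<'E'
from h import *
from scipy.optimize import brentq
from scipy.spatial.transform import Rotation as Ro
f=arm.grab_frame("wrist");C=np.load("cam.npy")
def rep(img,p,r,tag):
    T=np.eye(4);T[:3,:3]=Ro.from_euler("xyz",r).as_matrix();T[:3,3]=p
    F=dict(f);F["T"]=T@C;g=img.astype(int).sum(2)
    for v in(238,246):
        row=g[v,290:350]<75;u=np.where(row)[0]+290
        # longest dark run
        runs=np.split(u,np.where(np.diff(u)>1)[0]+1);w=max(runs,key=len);c=w.mean()
        k=p[:2]-AX;print(tag,v,w[0],w[-1],"th",round(brentq(lambda t:proj(F,[*knob(t),.215])[0]-c,-.3,1),4),"tcp",round(np.pi+Y0-np.arctan2(k[1],k[0]),4))
L=lambda n:cv2.imread("pics/"+n)[:,:,::-1]
rep(L("w3.png"),np.array([.4837,.1214,.1925]),[-3.141,0,2.646],"w3")
rep(L("w5.png"),np.array([.4823,.1189,.1923]),[-3.131,.001,2.649],"w5")
s=arm.state();rep(f["img"],s["position"],s["ee_rot"],"now")
E
python3 kn.py
```

```text
w3 238 301 332 th 0.3953 tcp 0.4308
w3 246 326 334 th 0.4584 tcp 0.4308
w5 238 300 330 th 0.3653 tcp 0.4059
w5 246 323 332 th 0.4237 tcp 0.4059
now 238 300 330 th 0.4146 tcp 0.4538
now 246 323 332 th 0.473 tcp 0.4538
```

Run:
```python
from h import *
f=save("wrist","w6.png");A=cv2.imread("pics/w5.png");B=cv2.imread("pics/w6.png");R=cv2.imread("pics/w3.png")
def tm(n,x0,x1,y0,y1,I):
    r=cv2.matchTemplate(I,A[y0:y1,x0:x1],cv2.TM_CCOEFF_NORMED);_,m,_,l=cv2.minMaxLoc(r[max(0,y0-40):y0+40,max(0,x0-40):x0+40]);print(n,round(m,3),"shift",l[0]+max(0,x0-40)-x0,l[1]+max(0,y0-40)-y0)
for t,I in(("w6",B),("w3",R)):
    tm(t+" Lcol foot",346,372,202,226,I);tm(t+" knobbase",299,336,196,216,I);tm(t+" collar",310,346,335,354,I);tm(t+" armroot",300,345,300,334,I)
# expected shift of static column foot by kinematics
s=arm.state();print(s["position"],s["ee_rot"])
```

```text
w6 Lcol foot 0.982 shift -4 1
w6 knobbase 0.986 shift 0 0
w6 collar 0.957 shift -7 1
w6 armroot 0.713 shift -5 1
w3 Lcol foot 0.99 shift -4 0
w3 knobbase 0.982 shift 1 0
w3 collar 0.99 shift -3 0
w3 armroot 0.869 shift -2 0
[0.48441191 0.12404178 0.19213202] [-3.12515025e+00 -3.03464421e-05  2.64826809e+00]
```

The knob base moves with the gripper while the stand shifts past, so the handle still gives slightly under a rising force of 21 N, as in elastic clamping. To confirm, I'll click back about two teeth and drive again. If the plate is clamped, the block should come at once.

```bash
python3 - <<'E'
from h import *
p0=np.array([.4863,.1275,0]);y0=2.649
for th in np.linspace(.49,-.35,9)[1:]:print(round(th,3),shift(p0,y0,[*knob(th),0],np.pi+Y0-th))
E
python3 plan.py -.35 -.15 2|head -2
```

```text
0.385 [-0.07, -1.19, -0.0, np.float64(-0.046)]
0.28 [-0.19, -2.39, -0.0, np.float64(-0.151)]
0.175 [-0.43, -3.57, -0.0, np.float64(-0.256)]
0.07 [-0.8, -4.72, -0.0, np.float64(-0.361)]
-0.035 [-1.28, -5.83, -0.0, np.float64(-0.466)]
-0.14 [-1.88, -6.87, -0.0, np.float64(-0.571)]
-0.245 [-2.58, -7.85, -0.0, np.float64(-0.676)]
-0.35 [-3.39, -8.76, -0.0, np.float64(-0.781)]
-0.25 [-0.06, 1.15, -0.0, np.float64(0.1)]
-0.15 [-0.23, 2.28, -0.0, np.float64(0.2)]
```

>>> send_rows(
  motion=[2.3, -0.05, -1.2, 0, -0.046, 2.3, -0.2, -2.4, 0, -0.151, 2.3, -0.45, -3.55, 0, -0.256, 2.3, -0.8, -4.7, 0, -0.361, 2.3, -1.3, -5.85, 0, -0.466, 2.3, -1.9, -6.85, 0, -0.571, 2.3, -2.6, -7.85, 0, -0.676, 2.3, -3.4, -8.75, 0, -0.781, 2.3, -3.4, -8.75, 0, -0.781, 2.3, -3.4, -8.75, 0, -0.781],
)

```text
t: 24.5
position: [0.4779, 0.0374, 0.1926]
ee_rot: [3.141, 0.002, -2.853]
ft_force: [-0.4, -0.0, -0.5]
width: 0.271
grasp_force: 0.0
```

>>> send_rows(
  motion=[2.3, 0, 0.25, 0, 0.02, 2.3, 0, 0.5, 0, 0.04, 2.3, -0.05, 0.7, 0, 0.06, 2.3, -0.05, 0.95, 0, 0.08, 2.3, -0.05, 1.15, 0, 0.1, 2.3, -0.1, 1.4, 0, 0.12, 2.3, -0.1, 1.6, 0, 0.14, 2.3, -0.15, 1.85, 0, 0.16, 2.3, -0.2, 2.05, 0, 0.18, 2.3, -0.25, 2.3, 0, 0.2],
)

```text
t: 25.75
position: [0.4729, 0.0598, 0.1926]
ee_rot: [-3.142, -0.0, -3.053]
ft_force: [-0.3, -1.0, 0.4]
width: 0.269
grasp_force: 0.2
```

```bash
python3 plan.py -.15 0 1; python3 kn.py|tail -2
```

```text
0.0 [-0.13, 1.72, -0.0, np.float64(0.15)]
r,th 0.11234420122013228 6.157160500874265 yawth 6.132408991428556 [-0.3 -1.   0.4] 25.75
now 238 326 332 th -0.1016 tcp 6.1597
now 246 297 300 th -0.2437 tcp 6.1597
```

Still in idle travel at −0.126, which suggests the wheel truly stopped near 0.34 and the tooth engages around 0. Drive on slowly.

>>> send_rows(
  motion=[2.3, 0, 0.15, 0, 0.015, 2.3, 0, 0.35, 0, 0.03, 2.3, 0, 0.5, 0, 0.045, 2.3, 0, 0.7, 0, 0.06, 2.3, 0, 0.85, 0, 0.075, 2.3, 0, 1.05, 0, 0.09, 2.3, -0.05, 1.2, 0, 0.105, 2.3, -0.05, 1.4, 0, 0.12, 2.3, -0.1, 1.55, 0, 0.135, 2.3, -0.1, 1.7, 0, 0.15],
)

```text
t: 27.05
position: [0.4727, 0.0745, 0.1926]
ee_rot: [-3.136, 0.001, 3.08]
ft_force: [0.7, -9.1, -0.7]
width: 0.269
grasp_force: 3.9
```

It blocks at θ≈−0.01, exactly one tooth (0.349) below the earlier stop at 0.34, so the plate is clamped. One firm final push to confirm.

>>> send_rows(
  motion=[2.3, 0, 0.1, 0, 0, 2.3, 0, 0.25, 0, 0, 2.3, 0, 0.4, 0, 0, 2.3, 0, 0.5, 0, 0, 2.3, 0, 0.65, 0, 0, 2.3, 0, 0.8, 0, 0, 2.3, 0, 0.9, 0, 0, 2.3, 0, 1.0, 0, 0, 2.3, 0, 1.2, 0, 0, 2.3, 0, 1.2, 0, 0],
)

```text
t: 28.3
position: [0.4726, 0.0831, 0.1924]
ee_rot: [-3.128, -0.001, 3.079]
ft_force: [-0.8, -17.3, 1.0]
width: 0.272
grasp_force: 7.9
```

Same elastic response (17 N) with no new advance, so it is clamped. Unload, open and withdraw upward.

>>> send_rows(
  motion=[2.3, 0, -0.8, 0, 0, 2.3, 0, -1.5, 0, 0, 2.3, 0, -1.5, 0, 0, 5, 0, -1.5, 0, 0, 5, 0, -1.5, 0, 0, 5, 0, -1.5, 0, 0, 5, 0, -1.5, -3, 0, 5, 0, -1.5, -6, 0, 5, 0, -1.5, -9, 0, 5, 0, -1.5, -12, 0],
)

```text
t: 29.55
position: [0.472, 0.0742, 0.3135]
ee_rot: [3.141, -0.0, 3.082]
ft_force: [0.4, 1.1, -0.4]
width: 0.589
grasp_force: 0.0
```

>>> send_rows(
  motion=[5, -1, 0, 0, 0, 5, -2, 0, 0, 0, 5, -2, 0, 0, 0, 5, -2, 0, 0, 0, 5, -2, 0, 0, 0, 5, -2, 0, 0, 0, 5, -2, 0, 0, 0, 5, -2, 0, 0, 0, 5, -2, 0, 0, 0, 5, -2, 0, 0, 0],
)

```text
t: 30.8
position: [0.4923, 0.0725, 0.3127]
ee_rot: [-3.142, 0.0, 3.082]
ft_force: [0.5, 0.4, 1.1]
width: 0.586
grasp_force: 0.0
```

Run:
```python
from h import *
f=save("wrist","w7.png");s=arm.state();print(s["position"],s["ft_force"],s["t"])
for z in(.168,.171,.174,.19,.193,.196,.199,.202,.205):print(z,np.round(proj(f,(.585,.067,z)),1))
cv2.imwrite("pics/c7.png",cv2.resize(f["img"][150:370,230:430,::-1],None,fx=2.7,fy=2.7,interpolation=2))
```

```text
[0.4922745  0.07250688 0.3126382 ] [-0.28190208 -0.16016038  0.54053437] 30.85
0.168 [322.9 255.3]
0.171 [322.9 256.6]
0.174 [322.9 257.9]
0.19 [322.9 265.3]
0.193 [322.9 266.7]
0.196 [322.9 268.2]
0.199 [322.9 269.7]
0.202 [322.9 271.2]
0.205 [322.9 272.8]
```

View pics/c7.png

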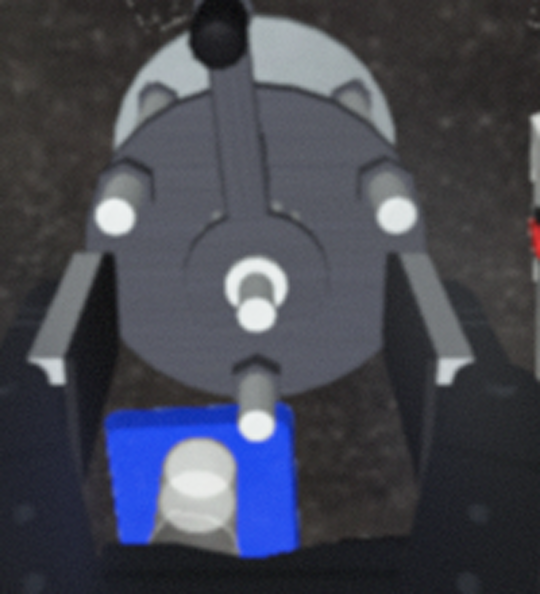

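The spindle now stands about 23 mm proud: its top is at crop (257,313) and the collar at (257,284). 22 mm means clamped, and it was about 34 at the start. The handle is free and the gripper is clear.

```bash
python3 -c "
from h import *
print(arm.sign_off())"
```

```text
the job is handed in; nothing more can be done
None
```

I screwed the pressure plate down until the handle blocked (the same stop on two separate swings, one tooth apart), then let go of the knob, backed the gripper clear and handed the job in at about 31 s; I saw no contact with the glassware, bottle or stopper, but took no final picture of them.

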